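# Stamp a bar of soap in the hand press

### The job

Take the long rectangular bar of soap, the one whose outline matches the press's die, from the curing rack where it stands on its edge, lay it down flat on the counter and let go, then take it up again by its sides and seat it fully home in the die cavity. Push the die slide fully home under the ram, pull the press lever down until the stamp bears firmly on the soap, hold it there a moment, and bring the lever back up, leaving the bar in the die. Leave the other soaps and everything else on the counter where they are.

Things in the scene. Friction and masses are not known exactly. Their poses are not given: they have to be found in the camera images.
- bar: Soap bar to stamp: plain cream block 80 x 54 x 25 mm, 0.11 kg. Origin at its centre; x through the 25 mm thickness (square to the big faces), y along its length, z along its width. Starts on the rack standing on a long narrow side (z up, centre 57 mm above the counter), both big faces free. Too long to grip end to end. Standing free, it tips over when pushed near its top.
- rack: Low slatted wooden curing rack, fixed, 280 x 120 x 30 mm high; origin under its centre, x along its length, z up. Three bars stand in a row along x about 88 mm apart, in any order. The counter between the rack and the die slide is clear, out to the round soap.
- bar_square: Another cream soap on the rack, square, 60 x 60 x 25 mm, standing on edge; origin at its centre, x through the thickness. Does not match the die. To be left alone.
- bar_small: Another cream soap on the rack, small, 60 x 40 x 20 mm, standing on its long edge; origin at its centre, x through the thickness. Too small for the die. To be left alone.
- press: Hand lever press, grey-green cast frame, fixed. Origin on the counter below the ram axis; x to its column (back), -x its front where the slide comes out, -y the lever's side, z up. Base 130 mm wide, 22 mm high, reaching 180 mm ahead. Head 70 mm wide, from 46 mm ahead to 115 mm behind the ram axis, 150 to 235 mm high; the ram's top stands at 290 mm.
- slide (a joint): Die slide on the press: m pulled out towards the press's front (-x); 0 = fully home against its stop, the die then being exactly under the ram; at most 0.165. Starts pulled out 0.135 to 0.16. Slides with about 3 N of friction and stays where it is left.
- die (a point): Centre of the floor of the rectangular cavity in the brass die block on the slide, 50 mm above the counter; axes parallel to the press's. Cavity 84 mm along y, 58 mm along x, 12 mm deep, mouth bevelled 3 mm. Block 78 (x) by 112 mm (y), top 62 mm above the counter. A seated bar lies flat, its length along y, standing 13 mm proud, its centre 12.5 mm above this point.
- slide_knob (a point): Middle of the upright black knob at the front end of the slide plate, a cylinder 22 mm in diameter from 50 to 82 mm above the counter (this point at 66 mm), 120 mm ahead (press -x) of the cavity's centre; to push or pull the slide by.
- ram: Ram of the press with the brass stamp (48 mm in x, 74 mm in y) at its lower end. Origin on the counter on the ram axis when the ram is up; it goes down with the lever, 25 mm per rad. Its underside is 102.5 mm above the counter when up, 27.5 mm above a seated bar.
- lever (a joint): Press lever, rad: 0 = up against its stop (rod pointing forwards and up, 60 degrees above level), growing as the ball comes forward (press -x) and down; near 1.1 the stamp meets a seated bar; end stop 1.3. A spring lifts it back to 0 when let go: holding the ball down takes about 3 N, each newton more puts some 6 N on the soap.
- lever_ball (a point): Centre of the black ball, 30 mm in diameter, at the lever's free end, 160 mm from the pivot axis; about 329 mm above the counter when the lever is up and 180 mm at 1.1 rad.
- lever_pivot (a point): Point on the lever's pivot axis in the plane in which the ball swings, fixed on the press, 190 mm above the counter; axes parallel to the press's. The pivot axis is the y axis.
- puck: Round soap, 62 mm in diameter, 25 mm high, lying on the counter; origin under its centre. To be left alone.
- candle: Yellow-green candle tumbler, 82 mm in diameter, 82 mm high, standing on the gift box; origin under its centre. To be left alone.
- giftbox: Grey lidded gift box 100 x 100 x 90 mm at the counter's far side; origin under its centre. To be left alone.
- cloche: Glass cloche over a candle on a glass plate, 150 mm in diameter, 152 mm high, at the counter's far side; origin under its centre. To be left alone.
- brush: Small wooden brush, 170 mm long, lying on the counter beyond the rack; origin under its middle. To be left alone.
Mind the look-alikes: they are no part of the job. Leave any brown or turquoise look-alike of the bar alone.

How it is judged:
On the way, in this order (a step that is already met when the one before it is completed fails the run):
1. the bar lies flat on the counter, let go (height (world z) of bar below 0.02 m and angle between the x axis of bar and the z axis of press, either way round below 0.1 rad and contact force between the fingers and bar below 0.5 N), for 0.2 s.
2. the bar is seated flat in the die cavity, let go (horizontal distance between bar and die below 0.004 m and z of bar in the frame of die between 0.008 and 0.0155 m and angle between the x axis of bar and the z axis of die, either way round below 0.08 rad and angle between the y axis of bar and the y axis of die, either way round below 0.12 rad and contact force between the fingers and bar below 0.5 N), for 0.2 s.
3. the slide is fully home with the bar in the die (horizontal distance between bar and die below 0.004 m and z of bar in the frame of die between 0.008 and 0.0155 m and angle between the x axis of bar and the z axis of die, either way round below 0.08 rad and angle between the y axis of bar and the y axis of die, either way round below 0.12 rad and value of joint slide below 0.004 m), for 0.2 s.
4. the lever is down and the stamp bears on the soap with 12 N or more (all of step 3 and value of joint lever above 0.95 rad and contact force between ram and bar above 12 N), for 0.3 s.
At the end, for the whole second after the job is handed in: The bar rests in the die cavity, fully home (centre within 4 mm of the cavity's, at most 3 mm high, flat within 0.08 rad, lengthwise within 0.12 rad); the slide is home within 4 mm, the lever back up (below 0.1 rad), and nothing else disturbed (all of step 3 and value of joint lever below 0.1 rad and linear speed of bar below 0.02 m/s); the robot touches nothing.
It fails at once if another soap on the rack or the counter is shifted by more than 25 mm (distance of any of bar_square, bar_small, puck from where it was at the start of the episode above 0.025 m).
It fails at once if the candle, gift box, cloche or brush is shifted by more than 25 mm (distance of any of candle, giftbox, cloche, brush from where it was at the start of the episode above 0.025 m).
It also fails if it takes over 72 s, if anything falls off the work surface, if the arm or the gripper's body presses on something with over 40 N, if the wrist force passes 120 N, or if a joint passes its speed limit or range.

### The arm

A 7-joint arm with a two-finger parallel gripper is mounted at the origin on the work surface. World frame = base frame: x ahead of the robot, y to its left, z up, the work surface at z = 0. Lengths are in m, angles in rad, forces in N, time in s.
With the tool pointing down it reaches from about 0.425 to 0.925 m from the base axis. Payload 6.8 kg.
Tool frame: the origin (TCP) lies at the very end of the fingers, on their centre line; the grasp point (between the pads) lies 19 mm behind it (grip_point_offset is the distance from the TCP to the grasp point, in m); z points along the fingers, y is the line along which they close (so a half turn about z gives the same grasp; the last joint's range is limited). The gripper opens to 85 mm and grips with 20 to 120 N. Pads are 22 mm wide; open, the fingers measure 114 mm over their backs; the gripper's body (76 mm by 85 mm) begins 54 mm behind the grasp point. The pads swing forward as they close: fully open they stand 13 mm farther back than shut.
Start: joints at [1.035, 0.477, 0.022, 1.555, -0.011, 1.109, -0.083], TCP at [0.28, -0.614, 0.206] pointing down, gripper open.
Joint ranges: [-2.96, 2.96], [-0.34, 2.1], [-1.41, 1.46], [0.24, 2.44], [-1.37, 4.51], [0.17, 1.92], [-2.96, 2.96]. Speed limits (rad/s): [2.39, 2.39, 3.14, 3.14, 3.14, 3.14, 3.14].

### API

Orientations are given as a unit quaternion [w, x, y, z].
In Python, from station import * gives the robot as it stands.
- The arm moves only by the tool carry_out, never from a script. Its argument "rows" is text: rows parted by semicolons, each of 4 numbers parted by spaces: the shift along the world's x, y, z in mm, then the turn about the world's z in degrees. In form: dx dy dz yaw; .... A call has 1 to 10 rows; each row shifts and turns the commanded pose from where the row before left it; what a row does not reach is not made up. A row lasts 1/8 s, in which the tool goes at most 62.5 mm and 10.7 degrees, less where a joint would pass 70% of its speed; a pose out of reach is approached as far as the arm can. A call is refused whole if a number of a shift passes 62.5 or a number of a turn 10.7, either way. A call with a gripper value outside its range is refused whole. "claw" is the finger opening in mm, from 0 to 85.4, set as the call begins (left out, the last holds). The fingers move at their own pace and stop on an object; "force" is the grip in N (left out, the last holds). Time passes only in rows, so rows that do not move let the fingers close. It gives the time, the measured TCP pose, the force, the opening and the grip force at its end, in the units of the state.
- get_obs(): the state, without advancing time (a new reading comes with each control period).
- read_camera(name): name is "scene" or "side" or "wrist"; returns a dict with "img" (400x640x3 uint8, blue, green, red), "fov_y" (degrees; the focal length in pixels is half the picture's height over the tangent of half this angle, whatever the lens; pixels are square), "cx", "cy" (the principal point, pixels), "world_to_cam" (4x4, takes a point from world to camera coordinates). Camera axes: x right, y up, looking along -z (the intrinsics and any distortion apply to the point x, -y, -z); pixel columns grow to the right and rows downward; lengths in m; the calibration is good to about 2 mm. A picture is of the moment at which its call begins. There is no depth.
- hand_in(): hands the job in; it is judged then, once.
Trained networks look in the newest picture that a camera, given by its name, has taken for a name from the list of things; names that differ only in an ending like _2 or _b are one class to them, and where a whole thing is asked for, a point or a joint stands for the part that bears it (a point fixed in the world has none). Each returns a list of dicts, best first, with "confidence" (0 to 1); they miss things now and then, are a little off and sometimes report something else, mostly with a low value. They report only what shows in the picture. A call takes as long as a camera call. They do not tell look-alikes from the thing itself.
- recognise(camera, thing): "centre" ([column, row] in pixels, amid what is visible of it).
- outline_of(camera, thing): "pixels" (400x640 bool, what is visible of it) and "centre" ([column, row] in pixels, amid what is visible of it).
- place_of(camera, thing): "centre" ([column, row] in pixels: a listed point, or the origin of a listed thing).
The state is a dict: "t": time; "q": joint angles; "joint_vel": joint speeds; "joint_torque": joint torques, N m; "eef_pos": TCP position; "tool_rot": TCP orientation; "contact_force": force on the tool from outside, world axes, zero at the start; "torque": the same for the moment, N m; "gripper_width": opening from 0.0 (shut) to 1.0 (fully open); "grasp_force": force on a finger pad.
Only numpy, scipy, OpenCV 4.12 (cv2) and the standard library are available. Lean on these libraries where they do the work, as an engineer would, in place of code of your own. Each camera call takes 0.05 s, during which the arm holds its last target. There are 200 camera calls.

## Working session

There is one attempt and no reset: what is moved stays moved. The work goes in short steps, Python scripts to look and compute and a tool call to move; the robot and the scene stay as the last step left them, time stands still between calls to the robot, and variables do not carry over. Pictures are saved under pics/ and viewed, at most 10 in all, crops included, and the job is handed in when it is done.

Besides the shell and the picture viewer there is one more tool, called after "Emit:" as name(argument=value, ...), one argument or row to a line, values as JSON. carry_out: Moves the arm, as the interface text tells. Its arguments: {"type":"object","properties":{"rows":{"type":"string"},"claw":{"type":"number"},"force":{"type":"number"}},"required":["rows"]}

```bash
mkdir -p pics; ls
cat > h.py <<'E'
from station import *
import numpy as np, cv2
def ray(c,px):
    f=200/np.tan(np.radians(c["fov_y"])/2); T=np.array(c["world_to_cam"]); R=T[:3,:3]; o=-R.T@T[:3,3]
    d=R.T@np.array([(px[0]-c["cx"])/f,-(px[1]-c["cy"])/f,-1]); return o,d/np.linalg.norm(d)
def onz(c,px,z):
    o,d=ray(c,px); return o+d*(z-o[2])/d[2]
def proj(c,P):
    f=200/np.tan(np.radians(c["fov_y"])/2); T=np.array(c["world_to_cam"]); p=T[:3,:3]@np.array(P)+T[:3,3]
    return np.array([c["cx"]+f*p[0]/-p[2], c["cy"]-f*p[1]/-p[2]])
def tri(rs):
    A=sum(np.eye(3)-np.outer(d,d) for o,d in rs); b=sum((np.eye(3)-np.outer(d,d))@o for o,d in rs); return np.linalg.solve(A,b)
E
cat > a.py <<'E'
from h import *
np.set_printoptions(precision=4,suppress=True)
C={}
for n in("scene","side","wrist"):
    C[n]=read_camera(n); cv2.imwrite(f"pics/{n}0.png",C[n]["img"]); print(n,C[n]["fov_y"],C[n]["cx"],C[n]["cy"],[k for k in C[n]]); print(np.array(C[n]["world_to_cam"]))
for t in "bar bar_square bar_small rack press die slide_knob lever_ball lever_pivot puck ram".split():
    for n in("scene","side"):
        r=place_of(n,t); print(t,n,[(np.round(x["centre"],1),round(x["confidence"],2)) for x in r[:3]])
print(get_obs())
E
python3 a.py
```

```text
pics
scene 48.64530253165748 321.96398346309894 197.4186012824949 ['img', 'fov_y', 'cx', 'cy', 'world_to_cam']
[[ 0.6558  0.7549 -0.0033 -0.3431]
 [-0.4803  0.4206  0.7696  0.1241]
 [ 0.5824 -0.5031  0.6385 -1.7445]
 [ 0.      0.      0.      1.    ]]
side 56.41134680520656 317.3260768155025 202.68630548168508 ['img', 'fov_y', 'cx', 'cy', 'world_to_cam']
[[ 0.9911 -0.1325 -0.0152 -0.569 ]
 [ 0.1016  0.6761  0.7297 -0.1759]
 [-0.0864 -0.7248  0.6835 -1.3433]
 [ 0.      0.      0.      1.    ]]
wrist 64.07621839311636 317.6354570258994 200.49417605833895 ['img', 'fov_y', 'cx', 'cy', 'world_to_cam']
[[ 0.4154 -0.9096 -0.0018 -0.6733]
 [ 0.865   0.3956 -0.3087  0.0414]
 [ 0.2815  0.1267  0.9512 -0.3808]
 [ 0.      0.      0.      1.    ]]
bar scene [(array([245. , 292.3]), 0.94), (array([295. , 264.5]), 0.84), (array([225.9, 354. ]), 0.57)]
bar side [(array([257.8, 377.7]), 0.73), (array([337.8, 300.8]), 0.66), (array([324.3, 260.8]), 0.58)]
bar_square scene [(array([226.6, 269.9]), 0.97)]
bar_square side [(array([307.7, 303.1]), 0.81), (array([279. , 312.7]), 0.23)]
bar_small scene [(ar
[... 776 characters left out ...]
.9]), 0.8)]
puck side [(array([328.8, 236.1]), 0.54)]
ram scene []
ram side [(array([352.1, 202.7]), 0.71), (array([353.7, 186.9]), 0.58), (array([309. , 316.2]), 0.5)]
{'t': 1.25, 'q': array([ 1.0349,  0.477 ,  0.0224,  1.5554, -0.0115,  1.1093, -0.0831]), 'joint_vel': array([-0.0001,  0.0008, -0.0003, -0.002 ,  0.0007, -0.001 ,  0.0001]), 'joint_torque': array([ -0.0004, -59.6329,   1.6061, -28.1553,   0.0126,   0.0015,
        -0.0001]), 'eef_pos': array([ 0.2801, -0.6142,  0.2057]), 'tool_rot': array([0.    , 0.9772, 0.2123, 0.    ]), 'contact_force': array([ 0.8582, -0.2025, -0.7211]), 'torque': array([-0.0041,  0.0379,  0.0122]), 'grasp_force': 0.0, 'gripper_width': 0.9952071408482898}
```

View pictures.

View pics/scene0.png

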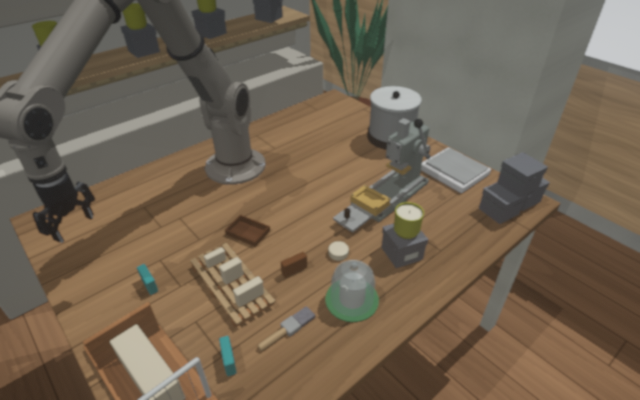

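View pics/side0.png

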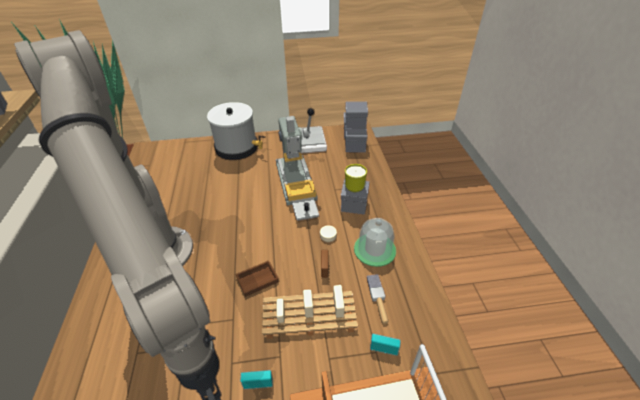

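```bash
cat > b.py <<'E'
from h import *
np.set_printoptions(precision=4,suppress=True)
C={n:read_camera(n) for n in("scene","side")}
for n in C:
  for px,z,l in {"scene":[((245,292.3),.057,"bar?"),((226.6,269.9),.06,"sq"),((217.3,255.2),.05,"small"),((230,288.8),0,"rack"),((391.5,187.6),0,"press"),((367.6,199.1),.05,"die"),((349.7,211.6),.066,"knob"),((421.7,125.5),.329,"ball"),((425.1,151.1),.19,"pivot"),((335.2,254.9),0,"puck")],
   "side":[((337.8,300.8),.057,"bar?"),((307.7,303.1),.06,"sq"),((279.2,310.5),.05,"small"),((308.8,315),0,"rack"),((295.8,174.3),0,"press"),((300.6,187.2),.05,"die"),((302.9,207.7),.066,"knob"),((307.6,112.7),.329,"ball"),((328.8,236.1),0,"puck")]}[n]:
    print(n,l,onz(C[n],px,z))
E
python3 b.py
```

```text
scene bar? [ 0.5909 -0.3341  0.057 ]
scene sq [ 0.4923 -0.3306  0.06  ]
scene small [ 0.4165 -0.3176  0.05  ]
scene rack [ 0.5097 -0.3398  0.    ]
scene press [0.4991 0.3613 0.    ]
scene die [0.5275 0.2023 0.05  ]
scene knob [0.5465 0.0991 0.066 ]
scene ball [0.6144 0.3219 0.329 ]
scene pivot [0.5901 0.3998 0.19  ]
scene puck [ 0.6114 -0.0221  0.    ]
side bar? [ 0.5934 -0.3261  0.057 ]
side sq [ 0.5029 -0.323   0.06  ]
side small [ 0.4167 -0.3295  0.05  ]
side rack [ 0.5038 -0.3276  0.    ]
side press [0.5269 0.3672 0.    ]
side die [0.5356 0.2186 0.05  ]
side knob [0.5313 0.0811 0.066 ]
side ball [0.5847 0.3161 0.329 ]
side puck [ 0.615  -0.0159  0.    ]
```

Emit:
carry_out(
  rows="10 10 10 6.5;33 30 10 6.5;33 30 10 6.5;33 30 5 6.5;33 30 5 6.5;33 30 0 6.5;33 30 0 6.5;33 30 0 6.5;33 30 0 6.5;18 14 0 6.5",
  claw=60,
  force=30,
)

```text
t: 2.6
eef_pos: [0.5742, -0.3471, 0.2458]
tool_rot: [-0.0, 0.708, 0.707, 0.001]
contact_force: [0.6, -0.2, 0.6]
gripper_width: 0.702
grasp_force: 0.0
```

```bash
cat > c.py <<'E'
from h import *
import sys
np.set_printoptions(precision=4,suppress=True)
tag=sys.argv[1]
C={n:read_camera(n) for n in("scene","side","wrist")}
cv2.imwrite(f"pics/w{tag}.png",C["wrist"]["img"])
zs=dict(bar=.057,bar_square=.06,bar_small=.05,rack=0,press=0,die=.05,slide_knob=.066,lever_ball=.329,lever_pivot=.19,puck=0)
for t in sys.argv[2:]:
    for n in C:
        for x in place_of(n,t)[:3]:
            if x["confidence"]>.3: print(t,n,round(x["confidence"],2),np.round(x["centre"]),onz(C[n],x["centre"],zs[t]))
print(get_obs()["eef_pos"],get_obs()["tool_rot"])
E
python3 c.py 1 bar bar_square bar_small rack
```

```text
bar scene 0.86 [248. 293.] [ 0.5975 -0.3301  0.057 ]
bar scene 0.84 [143. 280.] [ 0.3683 -0.5238  0.057 ]
bar scene 0.56 [295. 263.] [ 0.5973 -0.1675  0.057 ]
bar side 0.85 [386. 345.] [ 0.6989 -0.4791  0.057 ]
bar side 0.8 [255. 380.] [ 0.3443 -0.5239  0.057 ]
bar side 0.65 [338. 299.] [ 0.5943 -0.321   0.057 ]
bar wrist 0.98 [337. 151.] [ 0.5953 -0.3243  0.057 ]
bar wrist 0.76 [151. 282.] [ 0.36   -0.4914  0.057 ]
bar_square scene 0.89 [231. 270.] [ 0.5005 -0.3223  0.06  ]
bar_square side 0.63 [307. 303.] [ 0.5005 -0.3229  0.06  ]
bar_square wrist 0.93 [253. 147.] [ 0.5026 -0.3198  0.06  ]
bar_small scene 0.65 [217. 257.] [ 0.4238 -0.3226  0.05  ]
bar_small side 0.49 [280. 314.] [ 0.4191 -0.3398  0.05  ]
bar_small wrist 0.74 [181. 156.] [ 0.417  -0.3305  0.05  ]
rack scene 0.82 [231. 286.] [ 0.5018 -0.3305  0.    ]
rack scene 0.32 [425. 152.] [0.4336 0.6388 0.    ]
rack side 0.84 [311. 314.] [ 0.5103 -0.3258  0.    ]
rack wrist 0.8 [266. 147.] [ 0.507 -0.328  0.   ]
[ 0.5719 -0.3503  0.2458] [0.     0.7102 0.704  0.    ]
```

View pics/w1.png

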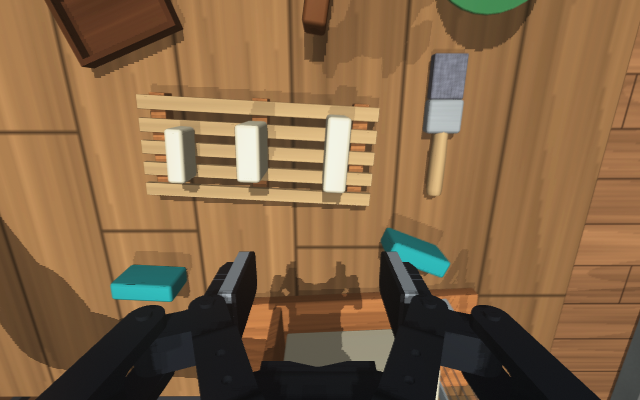

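```bash
cat > d.py <<'E'
from h import *
np.set_printoptions(precision=4,suppress=True)
c=read_camera("wrist"); im=c["img"]
r=[x for x in outline_of("wrist","bar") if abs(x["centre"][0]-337)<15][0]
m=r["pixels"].astype(np.uint8)
g=cv2.cvtColor(im,cv2.COLOR_BGR2GRAY); v=g[m>0]; print(np.percentile(v,[5,25,50,75,95]))
for thr in (0,200,225,235):
    mm=((g>thr)&(m>0)).astype(np.uint8); ys,xs=np.nonzero(mm)
    if len(xs)<50: continue
    W=np.array([onz(c,(x,y),.084)[:2] for x,y in zip(xs,ys)],np.float32)
    print(thr,cv2.minAreaRect(W),W.mean(0))
ys,xs=np.nonzero(cv2.inRange(im,(0,0,0),(120,175,255)))
for n,p in (("tl",(137,95)),("tr",(379,108)),("bl",(146,195)),("br",(370,206))): print(n,onz(c,p,.03))
for n,p in (("brown top",(317,20)),("tray r",(182,28)),("tray b",(85,66))): print(n,onz(c,p,.02))
E
python3 d.py
```

```text
[107. 223. 240. 242. 242.]
0 ((0.5928356051445007, -0.32399269938468933), (0.08069118857383728, 0.026350192725658417), 86.39372253417969) [ 0.5929 -0.3224]
200 ((0.5937642455101013, -0.32454997301101685), (0.07724542915821075, 0.022536804899573326), 86.35010528564453) [ 0.5939 -0.3231]
225 ((0.5936987996101379, -0.3243090808391571), (0.07587754726409912, 0.02017953246831894), 86.28309631347656) [ 0.5938 -0.323 ]
235 ((0.5935899019241333, -0.32474005222320557), (0.07441876828670502, 0.018549064174294472), 86.01033020019531) [ 0.5938 -0.3233]
tl [ 0.3651 -0.2669  0.03  ]
tr [ 0.6425 -0.2835  0.03  ]
bl [ 0.3546 -0.3864  0.03  ]
br [ 0.6372 -0.4032  0.03  ]
brown top [ 0.5716 -0.1904  0.02  ]
tray r [ 0.4223 -0.197   0.02  ]
tray b [ 0.306  -0.2349  0.02  ]
```

Emit:
carry_out(
  rows="11 13 -5 -1.6;11 13 -15 -1.6;0 0 -35 0;0 0 -40 0;0 0 -40 0;0 0 -35 0;0 0 -20 0;0 0 -8 0;0 0 0 0;0 0 0 0",
)

```text
t: 4.7
eef_pos: [0.5951, -0.3246, 0.0492]
tool_rot: [0.001, 0.73, 0.684, 0.0]
contact_force: [-0.5, -0.5, 0.1]
gripper_width: 0.708
grasp_force: 0.0
```

Emit:
carry_out(
  rows="0 0 0 0;0 0 0 0;0 0 0 0;0 0 0 0;0 0 0 0",
  claw=10,
)

```text
t: 5.32
eef_pos: [0.5946, -0.3244, 0.0485]
tool_rot: [0.001, 0.73, 0.684, 0.0]
contact_force: [-0.5, -0.4, 5.6]
gripper_width: 0.285
grasp_force: 31.0
```

Emit:
carry_out(
  rows="0 0 10 0;0 0 20 0;0 0 25 0;0 0 20 0;0 10 5 0;0 25 0 -8.6;-10 30 0 -8.6;-16 30 0 -8.6;-18 30 0 -8.6;-18 30 0 -8.6",
)

```text
t: 6.58
eef_pos: [0.5308, -0.1671, 0.1272]
tool_rot: [-0.001, 0.93, 0.367, -0.0]
contact_force: [-0.1, 1.0, -0.8]
gripper_width: 0.284
grasp_force: 30.2
```

Emit:
carry_out(
  rows="-18 30 0 -8.6;-14 25 0 -8.6;-10 14 -10 -8.6;0 0 -20 -8.6;0 0 -20 -8.6;0 0 -20 0;0 0 -15 0;0 0 -10 0;0 0 0 0;0 0 0 0",
)

```text
t: 7.82
eef_pos: [0.4905, -0.1003, 0.0332]
tool_rot: [0.0, 1.0, 0.003, 0.0]
contact_force: [0.4, 0.0, -0.6]
gripper_width: 0.286
grasp_force: 30.2
```

```bash
python3 c.py 2 die slide_knob puck
cat > e.py <<'E'
from h import *
s=read_camera("side"); cv2.imwrite("pics/s2.png",cv2.resize(s["img"][130:330,200:440],None,fx=3,fy=3)[:600]); print(get_obs()["contact_force"],get_obs()["eef_pos"])
E
python3 e.py
```

```text
die scene 0.78 [369. 201.] [0.5384 0.1995 0.05  ]
die side 0.67 [375. 248.] [ 0.7544 -0.1387  0.05  ]
die side 0.63 [300. 187.] [0.5325 0.2197 0.05  ]
slide_knob scene 0.87 [348. 212.] [0.5452 0.0932 0.066 ]
slide_knob scene 0.62 [405. 229.] [0.7172 0.1721 0.066 ]
slide_knob scene 0.6 [398. 250.] [0.7646 0.0866 0.066 ]
slide_knob side 0.64 [305. 207.] [0.5397 0.0859 0.066 ]
puck scene 0.82 [336. 252.] [ 0.6052 -0.0131  0.    ]
puck side 0.66 [328. 235.] [ 0.6147 -0.0108  0.    ]
puck wrist 0.56 [161.  18.] [ 0.6107 -0.011   0.    ]
[ 0.49   -0.1002  0.0327] [0.     1.     0.0027 0.    ]
[-0.30337839  0.2672674  -0.8689574 ] [ 0.49002892 -0.10018905  0.03268686]
```

View pics/s2.png

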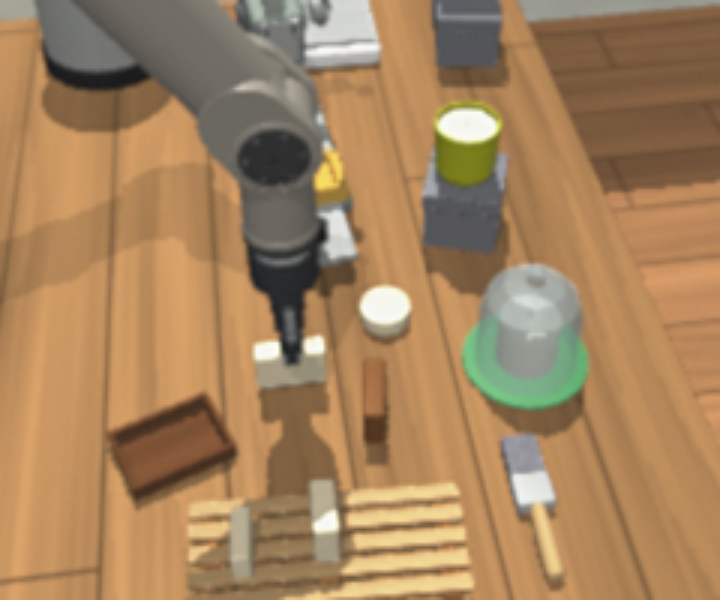

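Emit:
carry_out(
  rows="0 0 -6 0;0 0 -4 0;0 0 -3 0;0 0 -1 0;0 0 0 0",
)

```text
t: 9.1
eef_pos: [0.4901, -0.1002, 0.0187]
tool_rot: [0.0, 1.0, 0.003, 0.0]
contact_force: [0.1, 0.4, -2.0]
gripper_width: 0.282
grasp_force: 30.2
```

Emit:
carry_out(
  rows="0 0 -1 0;0 0 -1 0;0 0 0 0",
)

```text
t: 9.48
eef_pos: [0.4903, -0.1004, 0.0183]
tool_rot: [0.0, 1.0, 0.002, 0.0]
contact_force: [-5.5, 0.5, 18.6]
gripper_width: 0.282
grasp_force: 32.5
```

Emit:
carry_out(
  rows="0 0 1 0;0 0 0 0;0 0 0 0;0 0 0 0;0 0 30 0;0 0 30 0;0 0 0 0",
  claw=50,
)

```text
t: 10.35
eef_pos: [0.4918, -0.1004, 0.0796]
tool_rot: [0.0, 1.0, 0.003, 0.002]
contact_force: [-0.0, -0.6, -1.2]
gripper_width: 0.584
grasp_force: 0.0
```

Emit:
carry_out(
  rows="0 -25 0 0;0 -25 0 0;0 -10 -15 0;0 0 -15 0;0 0 0 0",
  claw=0,
)

```text
t: 10.98
eef_pos: [0.4885, -0.1586, 0.0455]
tool_rot: [-0.001, 1.0, 0.003, -0.002]
contact_force: [0.3, -0.9, 0.2]
gripper_width: 0.003
grasp_force: 0.0
```

```bash
python3 c.py 3 bar die slide_knob; python3 -c "
import cv2;cv2.imwrite('pics/w3b.png',cv2.imread('pics/w3.png'))"
```

```text
bar scene 0.86 [228. 355.] [ 0.7204 -0.4677  0.057 ]
bar scene 0.83 [146. 278.] [ 0.3665 -0.5155  0.057 ]
bar scene 0.82 [292. 241.] [ 0.5213 -0.1207  0.057 ]
bar side 0.79 [324. 264.] [ 0.5737 -0.1844  0.057 ]
bar side 0.66 [385. 345.] [ 0.697  -0.4809  0.057 ]
bar side 0.66 [255. 377.] [ 0.3449 -0.5164  0.057 ]
bar wrist 0.96 [224. 229.] [ 0.4998 -0.1081  0.057 ]
bar wrist 0.88 [315.  80.] [ 0.5755 -0.1567  0.057 ]
die scene 0.71 [371. 199.] [0.5361 0.2105 0.05  ]
die side 0.75 [302. 189.] [0.5386 0.2075 0.05  ]
slide_knob scene 0.94 [347. 214.] [0.5487 0.0854 0.066 ]
slide_knob scene 0.52 [335. 253.] [ 0.6506 -0.0603  0.066 ]
slide_knob side 0.64 [306. 206.] [0.5437 0.0909 0.066 ]
[ 0.4902 -0.1602  0.0479] [0.0001 1.     0.0027 0.0002]
```

View pics/w3.png

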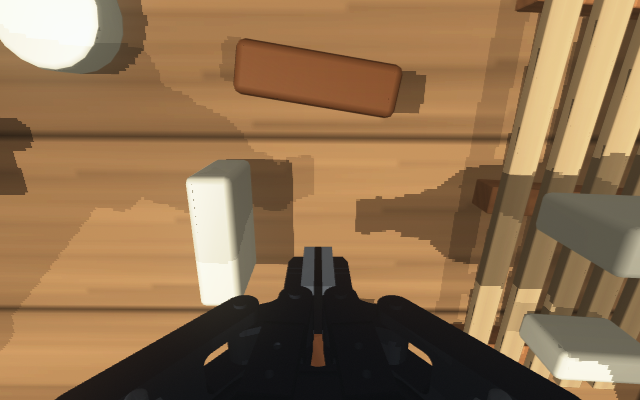

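Emit:
carry_out(
  rows="0 12 0 0;0 12 0 0;0 8 0 0;0 8 0 0;0 8 0 0;0 8 0 0;0 6 0 0;0 6 0 0;0 0 0 0;0 0 0 0",
)

```text
t: 12.82
eef_pos: [0.4901, -0.0924, 0.0477]
tool_rot: [0.0, 1.0, 0.003, 0.0]
contact_force: [-0.4, -0.0, 0.6]
gripper_width: -0.001
grasp_force: 0.0
```

Emit:
carry_out(
  rows="0 -10 10 0;0 -20 30 0;0 -20 40 0;0 -10 40 0;0 0 30 0;0 0 0 0;0 0 0 0",
  claw=85,
)

```text
t: 13.7
eef_pos: [0.4895, -0.1526, 0.1975]
tool_rot: [0.0, 1.0, 0.002, -0.0]
contact_force: [-1.0, -0.1, -0.5]
gripper_width: 0.993
grasp_force: 0.0
```

```bash
python3 c.py 4 bar die slide_knob lever_ball
```

```text
bar scene 0.77 [230. 354.] [ 0.7209 -0.4635  0.057 ]
bar scene 0.74 [289. 240.] [ 0.514  -0.1239  0.057 ]
bar scene 0.71 [298. 264.] [ 0.6064 -0.1652  0.057 ]
bar side 0.88 [260. 379.] [ 0.3555 -0.5225  0.057 ]
bar side 0.82 [383. 346.] [ 0.6918 -0.4807  0.057 ]
bar side 0.73 [323. 264.] [ 0.5707 -0.1823  0.057 ]
bar wrist 0.97 [609. 294.] [ 0.3581 -0.48    0.057 ]
bar wrist 0.83 [323.  86.] [ 0.5769 -0.1565  0.057 ]
bar wrist 0.7 [268. 172.] [ 0.496  -0.1022  0.057 ]
die side 0.66 [302. 187.] [0.5428 0.2207 0.05  ]
slide_knob scene 0.88 [348. 210.] [0.5369 0.1015 0.066 ]
slide_knob scene 0.55 [405. 229.] [0.7197 0.1716 0.066 ]
slide_knob side 0.7 [304. 206.] [0.5381 0.0917 0.066 ]
slide_knob side 0.66 [326. 233.] [ 0.598  -0.0587  0.066 ]
slide_knob wrist 0.83 [ 56. 125.] [0.5412 0.0877 0.066 ]
slide_knob wrist 0.55 [476. 157.] [ 0.5142 -0.3013  0.066 ]
lever_ball scene 0.63 [422. 123.] [0.6054 0.3333 0.329 ]
lever_ball side 0.45 [308. 113.] [0.5859 0.3166 0.329 ]
[ 0.4901 -0.1522  0.1977] [0.     1.     0.0027 0.    ]
```

View pics/w4.png

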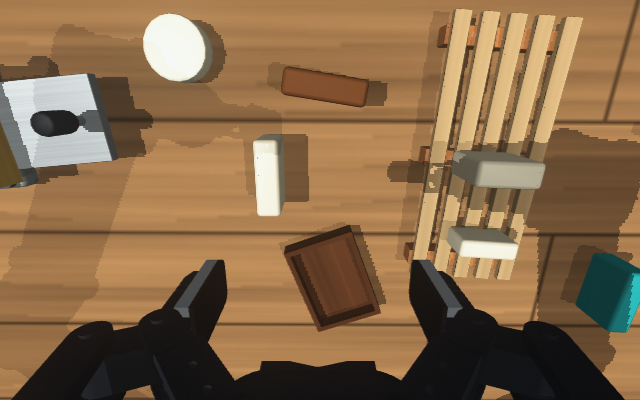

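```bash
cat > d2.py <<'E'
from h import *
import sys
np.set_printoptions(precision=4,suppress=True)
px,py,z=map(float,sys.argv[1:4])
c=read_camera("wrist"); im=c["img"]
r=min(outline_of("wrist","bar"),key=lambda x:np.hypot(x["centre"][0]-px,x["centre"][1]-py))
m=r["pixels"]; g=cv2.cvtColor(im,cv2.COLOR_BGR2GRAY)
for thr in (0,215):
    ys,xs=np.nonzero(m&(g>thr)); W=np.array([onz(c,(x,y),z)[:2] for x,y in zip(xs,ys)],np.float32)
    print(r["centre"],thr,cv2.minAreaRect(W))
E
python3 d2.py 268 172 .054
cat > e2.py <<'E'
from h import *
c=read_camera("wrist"); im=c["img"]
m=(im.min(2)>190).astype(np.uint8); n,l,s,ce=cv2.connectedComponentsWithStats(m)
for i in range(1,n):
  if s[i,4]>300:
    ys,xs=np.nonzero(l==i); W=np.array([onz(c,(x,y),.054)[:2] for x,y in zip(xs,ys)],np.float32); print(ce[i],cv2.minAreaRect(W))
E
python3 e2.py
```

```text
[268.9, 175.7] 0 ((0.491726279258728, -0.10281521826982498), (0.030343204736709595, 0.08492434769868851), 88.67738342285156)
[268.9, 175.7] 215 ((0.48746415972709656, -0.09963037818670273), (0.07576394826173782, 0.021613771095871925), 0.30358967185020447)
[174.35847861  48.54928685] ((0.6077703237533569, -0.023307012394070625), (0.052787043154239655, 0.05338897183537483), 0.34542930126190186)
[ 57.01513145 118.06998298] ((0.5428176522254944, 0.09559506177902222), (0.07952747493982315, 0.08048006892204285), 5.409149646759033)
[265.79421433 179.14201183] ((0.48746970295906067, -0.09961710125207901), (0.07574928551912308, 0.021397853270173073), 0.2673395872116089)
[487.75702076 250.74481074] ((0.41059038043022156, -0.3368820548057556), (0.060439445078372955, 0.017802109941840172), 86.10214233398438)
```

Emit:
carry_out(
  rows="0 0 -35 0;0 0 -40 0;0 0 -40 0;0 0 -30 0;0 0 -9 0;0 10 0 0;0 10 0 0;0 8 0 0;0 8 0 0;0 8 0 0",
  claw=0,
)

```text
t: 15.85
eef_pos: [0.4902, -0.1076, 0.044]
tool_rot: [0.0, 1.0, 0.003, 0.0]
contact_force: [0.8, -0.0, 1.0]
gripper_width: -0.001
grasp_force: 0.0
```

Emit:
carry_out(
  rows="0 8 0 0;0 8 0 0;0 8 0 0;0 8 0 0;0 8 0 0;0 8 0 0;0 6 0 0;0 0 0 0",
)

```text
t: 16.85
eef_pos: [0.4901, -0.0536, 0.0437]
tool_rot: [-0.0, 1.0, 0.003, 0.0]
contact_force: [0.0, 0.0, 0.6]
gripper_width: -0.002
grasp_force: 0.0
```

Emit:
carry_out(
  rows="0 -10 10 0;0 -20 30 0;0 -20 40 0;0 -10 40 0;0 0 30 0;0 0 0 0;0 0 0 0",
  claw=85,
)

```text
t: 17.73
eef_pos: [0.4894, -0.1148, 0.1935]
tool_rot: [0.0, 1.0, 0.002, -0.0]
contact_force: [-0.4, 0.6, -0.5]
gripper_width: 0.993
grasp_force: 0.0
```

```bash
sed -i 's/\.054)\[/.025)[/' e2.py; python3 e2.py; python3 d2.py 240 175 .025; python3 c.py 5 slide_knob die
```

```text
[211.05192012  47.70875576] ((0.6110724806785583, -0.01171969249844551), (0.058153074234724045, 0.05880507081747055), 82.76913452148438)
[ 90.69436813 120.37208104] ((0.5403644442558289, 0.11736060678958893), (0.08687279373407364, 0.08780749887228012), 5.462622165679932)
[302.73126935 179.20433437] ((0.48051854968070984, -0.09790414571762085), (0.08410374075174332, 0.022970203310251236), 0.036335840821266174)
[517.14364641 252.37753223] ((0.3958265483379364, -0.357989639043808), (0.06279592961072922, 0.019560012966394424), 86.07841491699219)
[302.1, 173.3] 0 ((0.48377498984336853, -0.09895600378513336), (0.09134096652269363, 0.028508394956588745), 1.032148003578186)
[302.1, 173.3] 215 ((0.48078885674476624, -0.09828905761241913), (0.08278723061084747, 0.023812895640730858), 0.110533207654953)
slide_knob scene 0.77 [348. 211.] [0.542  0.0962 0.066 ]
slide_knob side 0.63 [306. 208.] [0.5408 0.0786 0.066 ]
slide_knob wrist 0.95 [ 93. 122.] [0.5447 0.0889 0.066 ]
slide_knob wrist 0.48 [516. 248.] [ 0.4219 -0.3165  0.066 ]
die scene 0.91 [368. 201.] [0.5375 0.1961 0.05  ]
die side 0.84 [298. 188.] [0.5268 0.2156 0.05  ]
[ 0.49   -0.1142  0.1936] [ 0.      1.      0.0027 -0.0001]
```

View pics/w5.png

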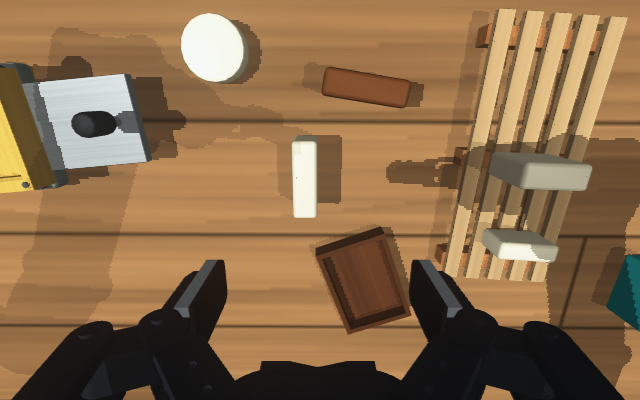

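```bash
cat > f.py <<'E'
from h import *
c=read_camera("wrist"); p=get_obs()["eef_pos"]
for u in (-.01,0,.01,.02,.03): print(u,proj(c,p+[0,0,u]),proj(c,p+[0,.043,u]))
T=np.array(c["world_to_cam"]);print(-T[:3,:3].T@T[:3,3]-p)
for z in (0.054,0):
  for y in (-.1125,-.0875): print(z,[proj(c,(x,y,z)).round() for x in(.45,.53)])
E
python3 f.py
```

```text
-0.01 [318.43280573 232.14313962] [247.67284936 231.75546868]
0 [318.47964681 239.11078003] [244.07567011 238.70671534]
0.01 [318.5315716  246.83462501] [240.08787467 246.41279495]
0.02 [318.5894552  255.44484573] [235.64218494 255.00371683]
0.03 [318.65438577 265.10330849] [230.65493144 264.64116518]
[0.07827511 0.00102208 0.16887487]
0.054 [array([316., 217.]), array([317., 139.])]
0.054 [array([292., 217.]), array([290., 139.])]
0 [array([316., 201.]), array([317., 133.])]
0 [array([295., 201.]), array([294., 133.])]
```

```bash
cat >> f.py <<'E'
print()
for u in (0,.01,.02,.03,.04): print(u,proj(c,p+[.011,0,u]),proj(c,p+[.011,.043,u]))
E
python3 f.py|tail -5
```

```text
0 [318.67334908 221.40599288] [242.8866829  220.98701019]
0.01 [318.73720658 228.30021924] [238.75492834 227.86184394]
0.02 [318.80854455 236.002057  ] [234.13888439 235.54248763]
0.03 [318.8887592  244.66224436] [228.94810388 244.17943652]
0.04 [318.97961724 254.47152134] [223.0681215  253.96314962]
```

Emit:
carry_out(
  rows="0 -21 -35 0;0 -20 -40 0;0 0 -40 0;0 0 -30 0;0 0 -17 0;0 10 0 0;0 10 0 0;0 10 0 0;0 8 0 0;0 8 0 0",
  claw=0,
)

```text
t: 19.68
eef_pos: [0.4903, -0.1085, 0.0321]
tool_rot: [0.0, 1.0, 0.003, 0.0]
contact_force: [0.1, -1.2, -0.4]
gripper_width: -0.001
grasp_force: 0.0
```

Emit:
carry_out(
  rows="0 8 0 0;0 8 0 0;0 8 0 0;0 8 0 0;0 8 0 0;0 0 0 0",
)

```text
t: 20.42
eef_pos: [0.4901, -0.0684, 0.0317]
tool_rot: [-0.0, 1.0, 0.003, -0.0]
contact_force: [-0.6, -0.4, 0.0]
gripper_width: 0.002
grasp_force: 0.0
```

```bash
python3 c.py 6 bar; python3 e2.py
```

```text
bar scene 0.86 [224. 355.] [ 0.7141 -0.4745  0.057 ]
bar scene 0.86 [144. 279.] [ 0.3686 -0.5202  0.057 ]
bar scene 0.85 [297. 264.] [ 0.6051 -0.166   0.057 ]
bar side 0.84 [297. 250.] [ 0.4913 -0.114   0.057 ]
bar side 0.83 [384. 343.] [ 0.6946 -0.4745  0.057 ]
bar side 0.79 [324. 265.] [ 0.5729 -0.1879  0.057 ]
bar wrist 0.77 [493.  79.] [ 0.5757 -0.1422  0.057 ]
bar wrist 0.65 [369. 240.] [ 0.5013 -0.0941  0.057 ]
[ 0.49   -0.0696  0.0317] [0.0001 1.     0.0024 0.    ]
[201.70086116  28.63770962] ((0.5970698595046997, -0.011601008474826813), (0.030245300382375717, 0.05936940014362335), 0.31540095806121826)
[16.52280567 96.28669989] ((0.5677805542945862, 0.09184112399816513), (0.039567481726408005, 0.02646438032388687), 4.793615341186523)
[ 27.87304688 166.79492188] ((0.5306513905525208, 0.09166058897972107), (0.03368125855922699, 0.009811300784349442), 81.296142578125)
[379.76449461 209.03848127] ((0.5047656893730164, -0.10560696572065353), (0.028558261692523956, 0.02686358615756035), 0.5070479512214661)
[369.52484472 294.2484472 ] ((0.4480989873409271, -0.10418492555618286), (0.0272986963391304, 0.011254118755459785), 72.98389434814453)
```

View pics/w6.png

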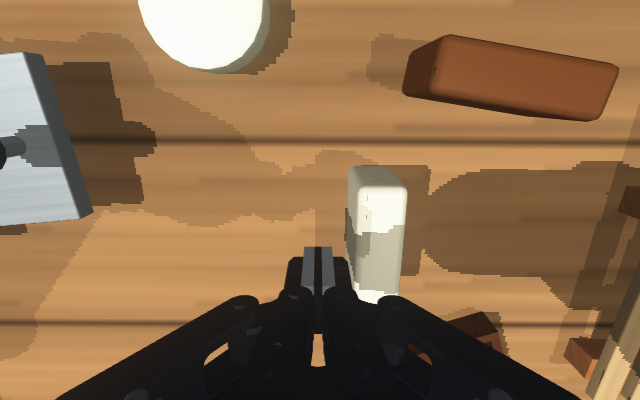

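Emit:
carry_out(
  rows="0 15 0 0;0 5 -10 0;0 0 -6 0;0 0 -4 0;0 0 -3 0;0 0 -3 0;0 0 0 0",
)

```text
t: 21.65
eef_pos: [0.4899, -0.0494, 0.0055]
tool_rot: [0.0, 1.0, 0.003, -0.0]
contact_force: [-0.0, -0.4, 0.2]
gripper_width: -0.002
grasp_force: 0.0
```

```bash
cat > g.py <<'E'
from h import *
p=get_obs()["eef_pos"]; out=[]
for n in("scene","side"):
    c=read_camera(n); im=cv2.resize(c["img"],None,fx=4,fy=4,interpolation=cv2.INTER_CUBIC)
    for u in (0,.02,.04):
        a=proj(c,p+[0,0,u])*4; cv2.circle(im,tuple(int(v) for v in a),3,(0,0,255),-1)
    for q in ((.45,-.1125,.054),(.45,-.0875,0),(.53,-.1125,.054)):
        a=proj(c,q)*4; cv2.circle(im,tuple(int(v) for v in a),3,(255,0,0),-1)
    a=(proj(c,p)*4).astype(int); out.append(im[a[1]-220:a[1]+180,a[0]-200:a[0]+200])
cv2.imwrite("pics/g.png",np.hstack(out)); print(p,get_obs()["contact_force"])
E
python3 g.py
```

```text
[ 0.48991766 -0.04935109  0.00554137] [-0.28088188  0.39626299 -0.28359236]
```

View pics/g.png

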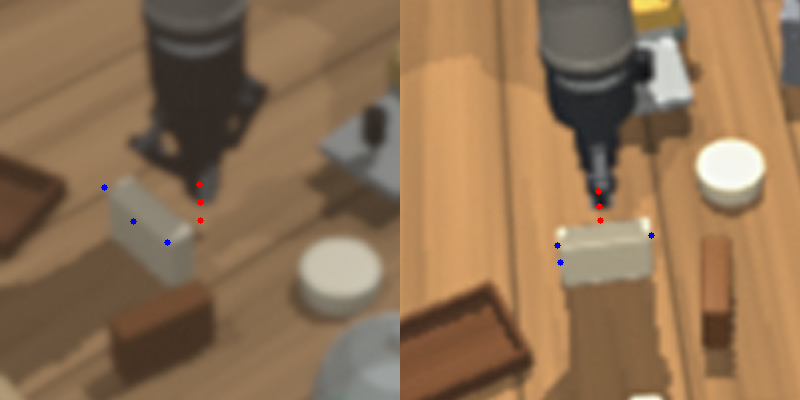

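Emit:
carry_out(
  rows="0 0 30 0;0 0 40 0;0 -40 15 0;0 -50 0 0;0 -22 0 0;0 0 -30 0;0 0 -30 0;0 0 -14 0;0 10 0 0;0 10 0 0",
)

```text
t: 23.0
eef_pos: [0.4909, -0.1403, 0.0176]
tool_rot: [0.0, 1.0, 0.003, 0.001]
contact_force: [-0.0, -0.6, -0.2]
gripper_width: 0.005
grasp_force: 0.0
```

Emit:
carry_out(
  rows="0 8 0 0;0 8 0 0;0 8 0 0;0 8 0 0;0 8 0 0;0 8 0 0;0 8 0 0;0 8 0 0;0 8 0 0;0 0 0 0",
)

```text
t: 24.25
eef_pos: [0.4901, -0.0684, 0.0167]
tool_rot: [-0.0, 1.0, 0.003, -0.0]
contact_force: [0.0, -0.4, -0.0]
gripper_width: -0.001
grasp_force: 0.0
```

Emit:
carry_out(
  rows="0 -10 20 0;0 -20 40 0;0 -20 50 0;0 -10 50 0;0 0 30 0;0 0 0 0;0 0 0 0",
  claw=85,
)

```text
t: 25.12
eef_pos: [0.4894, -0.1292, 0.2059]
tool_rot: [-0.0, 1.0, 0.003, -0.001]
contact_force: [-0.2, -1.4, 0.2]
gripper_width: 0.998
grasp_force: 0.0
```

```bash
python3 e2.py; python3 d2.py 240 175 .025;python3 c.py 7 slide_knob die
```

```text
[200.7547421   49.14409318] ((0.6110948324203491, -0.011866092681884766), (0.05776279419660568, 0.05853305384516716), 82.30229187011719)
[79.34304775 95.93258427] ((0.5642004013061523, 0.11967892944812775), (0.03870343789458275, 0.08753260970115662), 5.696568965911865)
[101.03499713 147.26850258] ((0.515771210193634, 0.11465749144554138), (0.03711063414812088, 0.08658167719841003), 5.489358901977539)
[253.94779116 170.53982597] ((0.48693180084228516, -0.0576181560754776), (0.07537568360567093, 0.05032181739807129), 0.3325691521167755)
[504.3478854  246.75170532] ((0.39655107259750366, -0.3565906286239624), (0.06562548130750656, 0.01898612082004547), 86.20787811279297)
[256.7, 167.8] 0 ((0.48924651741981506, -0.05976732075214386), (0.08073499798774719, 0.05553516745567322), 0.19909781217575073)
[256.7, 167.8] 215 ((0.4877159893512726, -0.0576738566160202), (0.0751500055193901, 0.050453346222639084), 0.3425408899784088)
slide_knob scene 0.73 [349. 212.] [0.5449 0.0966 0.066 ]
slide_knob side 0.56 [307. 206.] [0.5467 0.091  0.066 ]
slide_knob wrist 0.86 [ 86. 124.] [0.5421 0.0902 0.066 ]
die scene 0.88 [372. 199.] [0.5361 0.213  0.05  ]
die side 0.64 [300. 184.] [0.5343 0.2385 0.05  ]
[ 0.4901 -0.1292  0.2066] [ 0.      1.      0.0027 -0.    ]
```

Emit:
carry_out(
  rows="-1 35 -20 0;0 36 -30 0;0 0 -40 0;0 0 -40 0;0 0 -40 0;0 0 -25 0;0 0 -10 0;0 0 -5 0;0 0 0 0",
  claw=75,
)

```text
t: 26.85
eef_pos: [0.4896, -0.0582, -0.0027]
tool_rot: [0.0, 1.0, 0.003, 0.001]
contact_force: [0.3, -0.4, -0.1]
gripper_width: 0.879
grasp_force: 0.0
```

Emit:
carry_out(
  rows="0 0 -6 0;0 0 -5 0;0 0 -4 0;0 0 -3 0;0 0 0 0",
)

```text
t: 27.48
eef_pos: [0.4888, -0.0582, -0.0216]
tool_rot: [-0.0, 1.0, 0.003, -0.0]
contact_force: [-0.0, 0.7, 0.1]
gripper_width: 0.879
grasp_force: 0.0
```

Emit:
carry_out(
  rows="0 0 0 0;0 0 0 0;0 0 0 0;0 0 0 0;0 0 0 0",
  claw=35,
)

```text
t: 28.1
eef_pos: [0.4892, -0.0582, -0.0211]
tool_rot: [0.0, 1.0, 0.003, 0.0]
contact_force: [-1.2, -0.0, 5.3]
gripper_width: 0.621
grasp_force: 32.4
```

Emit:
carry_out(
  rows="0 0 10 0;0 0 30 0;0 0 40 0;-6 20 40 0;-10 40 30 1;-10 48 0 1;-10 48 0 1;-10 48 0 1;-10 40 0 1;-3 14 0 0.5",
)

```text
t: 29.35
eef_pos: [0.429, 0.2023, 0.129]
tool_rot: [-0.0, 0.999, 0.053, 0.0]
contact_force: [-0.2, 0.7, -1.2]
gripper_width: 0.626
grasp_force: 32.2
```

```bash
python3 c.py 8 slide_knob die lever_pivot
cat > m.py <<'E'
from h import *
c=read_camera("wrist"); im=c["img"]
for t in("die","slide"):
  for r in outline_of("wrist",t)[:2]:
    print(t,r["confidence"],r["centre"],r["pixels"].sum())
hsv=cv2.cvtColor(im,cv2.COLOR_BGR2HSV); m=cv2.inRange(hsv,(18,90,110),(32,255,255))
n,l,s,ce=cv2.connectedComponentsWithStats(m)
for i in range(1,n):
  if s[i,4]>400: print(s[i],ce[i])
E
python3 m.py
```

```text
slide_knob scene 0.89 [345. 212.] [0.5365 0.0862 0.066 ]
slide_knob side 0.77 [307. 207.] [0.5474 0.0804 0.066 ]
slide_knob side 0.66 [306. 304.] [ 0.4963 -0.3305  0.066 ]
slide_knob wrist 0.9 [504.  62.] [0.5428 0.088  0.066 ]
die scene 0.69 [369. 202.] [0.5423 0.196  0.05  ]
die scene 0.34 [286. 332.] [ 0.7571 -0.3227  0.05  ]
die side 0.65 [300. 185.] [0.5349 0.2314 0.05  ]
die wrist 0.92 [326.  62.] [0.5317 0.2059 0.05  ]
lever_pivot scene 0.86 [426. 151.] [0.5914 0.4003 0.19  ]
lever_pivot side 0.87 [307. 130.] [0.5886 0.4169 0.19  ]
[0.4302 0.1993 0.1287] [0.0001 0.9987 0.0502 0.    ]
die 0.89 [378.1, 62.7] 33087
slide 0.94 [377.4, 63.3] 32985
[  263     0   122   144 16179] [322.84455158  69.40323877]
```

View pics/w8.png

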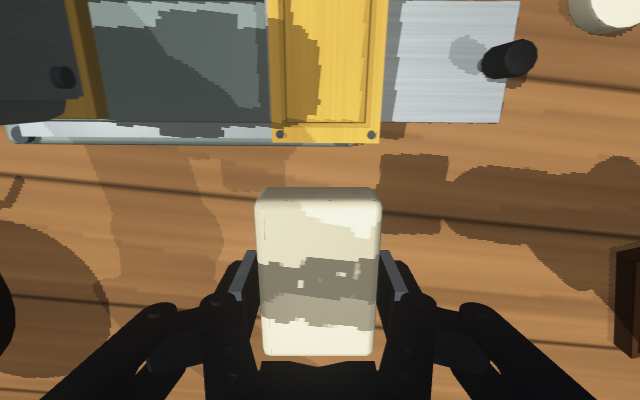

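```bash
cat > m2.py <<'E'
from h import *
np.set_printoptions(precision=4,suppress=True)
c=read_camera("wrist"); im=c["img"]; p=get_obs()["eef_pos"]
hsv=cv2.cvtColor(im,cv2.COLOR_BGR2HSV); m=cv2.inRange(hsv,(18,90,80),(32,255,255))
n,l,s,ce=cv2.connectedComponentsWithStats(m); i=max([i for i in range(1,n) if 200<ce[i][0]<450],key=lambda i:s[i,4]); m=(l==i)
L=[(np.nonzero(m[r])[0].min(),r) for r in range(10,125,3)]; Rr=[(np.nonzero(m[r])[0].max(),r) for r in range(10,125,3)]
B=[(k,np.nonzero(m[:,k])[0].max()) for k in range(285,366,3)]
F={}
for nm,pts in (("L",L),("R",Rr),("B",B)):
    W=np.array([onz(c,q,.062)[:2] for q in pts],np.float32); vx,vy,x,y=cv2.fitLine(W,cv2.DIST_HUBER,0,.001,.001).ravel()
    d=np.array([vx,vy]); o=np.array([x,y]); F[nm]=(o,d); a=np.degrees(np.arctan2(vy,vx)); print(nm,o,a,np.abs((W-o)@[-vy,vx]).max())
def inter(a,b):
    t=np.linalg.solve(np.c_[a[1],-b[1]],b[0]-a[0]); return a[0]+t[0]*a[1]
l_,r_=inter(F["L"],F["B"]),inter(F["R"],F["B"]); print("corners",l_,r_,np.linalg.norm(l_-r_))
for a in(5,5.5,6):
    a=np.radians(a); print("die est",(l_+r_)/2+.056*np.array([np.cos(a),np.sin(a)]))
r=min(outline_of("wrist","bar"),key=lambda x:np.hypot(x["centre"][0]-318,x["centre"][1]-270)); g=cv2.cvtColor(im,cv2.COLOR_BGR2GRAY)
print(r["centre"]); ys,xs=np.nonzero(r["pixels"]); print(xs.min(),xs.max(),ys.min(),ys.max())
top=r["pixels"].copy(); 
W=np.array([onz(c,(x,y),p[2]+.046)[:2] for x,y in zip(xs,ys)],np.float32); print("bar(top+side)",cv2.minAreaRect(W),p)
for q in((318,198),(318,355)): print(onz(c,q,p[2]+.046))
E
python3 m2.py
```

```text
L [0.5263 0.2454] 5.381649 0.0004888426
R [0.5309 0.1678] 5.662654 0.0003682454
B [0.4758 0.206 ] -84.17033 2.0489097e-08
corners [0.4723 0.2403] [0.4803 0.1628] 0.07797936
die est [0.5321 0.2064]
die est [0.532  0.2069]
die est [0.532  0.2074]Traceback (most recent call last):
  File "m2.py", line 17, in <module>
    r=min(outline_of("wrist","bar"),key=lambda x:np.hypot(x["centre"][0]-318,x["centre"][1]-270)); g=cv2.cvtColor(im,cv2.COLOR_BGR2GRAY)
ValueError: min() iterable argument is empty
```

```bash
cat > m3.py <<'E'
from h import *
np.set_printoptions(precision=4,suppress=True)
c=read_camera("wrist"); im=c["img"]; o=get_obs(); p=o["eef_pos"]
g=cv2.cvtColor(im,cv2.COLOR_BGR2GRAY).astype(int)
print(g[180:210:1,300:330].mean(1).round().astype(int)); print(g[345:362,300:330].mean(1).round().astype(int)); print(g[225,245:270],g[225,365:392])
for q in((318,199),(318,355),(257,225),(379,225)): print(q,onz(c,q,p[2]+.046)-p)
print(p)
E
python3 m3.py
```

```text
[145 142 139 136 133 131 130  96  97  99 100 101 102 104 106 108 110 112
 125 144 163 185 206 215 220 225 229 232 236 239]
[237 237 237 237 237 237 237 237 235 223 205 143 138 138 136 136 135]
[141 140 141 141 141 141 141 141 141 140 186 212 217 218 221 222 223 224
 224 224 224 224 224 224 224] [241 241 241 241 241 241 241 241 241 239 233 224 184 165 152 129  91  84
  83  84  84  83  82  83  83  83  82]
(318, 199) [0.0388 0.0044 0.046 ]
(318, 355) [-0.0393 -0.0036  0.046 ]
(257, 225) [0.025  0.0284 0.046 ]
(379, 225) [ 0.0302 -0.0219  0.046 ]
[0.43   0.1998 0.1287]
```

Emit:
carry_out(
  rows="20 2 0 0;35 3 0 0;35 2 0 0;12 0 0 0;0 0 -20 0;0 0 -30 0;0 0 -20 0;0 0 -12 0;0 0 0 0;0 0 0 0",
)

```text
t: 31.5
eef_pos: [0.5325, 0.2071, 0.0475]
tool_rot: [-0.0, 0.999, 0.051, 0.001]
contact_force: [-0.3, -1.2, -1.3]
gripper_width: 0.626
grasp_force: 32.2
```

Emit:
carry_out(
  rows="0 0 -3 0;0 0 -2 0;0 0 -2 0;0 0 0 0",
)

```text
t: 32.0
eef_pos: [0.5319, 0.2068, 0.0395]
tool_rot: [0.0, 0.999, 0.051, -0.0]
contact_force: [0.5, -0.4, -1.7]
gripper_width: 0.624
grasp_force: 32.2
```

Bottom is just past the mouth with no contact; continue in.

Emit:
carry_out(
  rows="0 0 -2 0;0 0 -2 0;0 0 -1 0;0 0 0 0",
)

```text
t: 32.5
eef_pos: [0.532, 0.2068, 0.0346]
tool_rot: [0.0, 0.999, 0.051, -0.0]
contact_force: [0.4, -0.1, -2.3]
gripper_width: 0.631
grasp_force: 32.2
```

Emit:
carry_out(
  rows="0 0 -2 0;0 0 -1 0;0 0 0 0",
)

```text
t: 32.88
eef_pos: [0.5323, 0.2069, 0.0328]
tool_rot: [-0.0, 0.999, 0.051, 0.0]
contact_force: [-2.9, -2.4, 9.4]
gripper_width: 0.627
grasp_force: 38.3
```

Emit:
carry_out(
  rows="0 0 1 0;0 0 0 0;0 0 0 0;0 0 0 0;0 0 30 0;0 0 40 0;0 0 40 0;-35 0 10 0;-40 0 0 0;-25 0 0 0",
  claw=72,
)

```text
t: 34.12
eef_pos: [0.4303, 0.2067, 0.1528]
tool_rot: [0.0, 0.999, 0.051, -0.0]
contact_force: [-0.7, 0.3, -0.3]
gripper_width: 0.842
grasp_force: 0.0
```

```bash
cat > m4.py <<'E'
from h import *
np.set_printoptions(precision=4,suppress=True)
c=read_camera("wrist"); im=c["img"]; p=get_obs()["eef_pos"]; print(p,get_obs()["contact_force"])
for t in("bar","die","slide_knob"): print(t,[(x["confidence"],x["centre"]) for x in place_of("wrist",t)[:2]])
mm=(im.min(2)>150).astype(np.uint8); mm=cv2.morphologyEx(mm,cv2.MORPH_OPEN,np.ones((5,5),np.uint8)); n,l,s,ce=cv2.connectedComponentsWithStats(mm)
for z in(.075,.083):
  for i in range(1,n):
    if s[i,4]>1500:
      ys,xs=np.nonzero(l==i); W=np.array([onz(c,q,z)[:2] for q in zip(xs,ys)],np.float32); print(z,s[i],cv2.minAreaRect(W))
r=outline_of("wrist","bar")
for x in r[:2]:
    ys,xs=np.nonzero(x["pixels"]); W=np.array([onz(c,q,.075)[:2] for q in zip(xs,ys)],np.float32); print("outline",x["confidence"],x["centre"],xs.min(),xs.max(),ys.min(),ys.max(),cv2.minAreaRect(W))
cv2.imwrite("pics/m4.png",im)
E
python3 m4.py
```

```text
[0.4273 0.2066 0.1524] [-4.6621 -1.0688 -0.5972]
bar [(0.67, [327.4, 67.1])]
die []
slide_knob [(0.91, [494.2, 66.3])]
0.075 [ 571    0   69   37 2074] ((0.579016923904419, 0.026604240760207176), (0.02187282219529152, 0.04761664941906929), 5.890511989593506)
0.075 [ 294    5   76  119 7889] ((0.5292086601257324, 0.20769886672496796), (0.07787832617759705, 0.052117787301540375), 5.890272617340088)
0.075 [  392    13   114   111 10363] ((0.5352581739425659, 0.12535825371742249), (0.07315976917743683, 0.07331192493438721), 5.7716383934021)
0.075 [  52  123  127   18 1684] ((0.4675147831439972, 0.3659668564796448), (0.012411337345838547, 0.09574316442012787), 6.491966247558594)
0.083 [ 571    0   69   37 2074] ((0.5767194628715515, 0.03272618353366852), (0.021163510158658028, 0.04607255384325981), 5.890505790710449)
0.083 [ 294    5   76  119 7889] ((0.528526246547699, 0.20794831216335297), (0.07535290718078613, 0.05042773485183716), 5.890221118927002)
0.083 [  392    13   114   111 10363] ((0.5343797206878662, 0.12827783823013306), (0.07078737765550613, 0.07093461602926254), 5.771668910980225)
0.083 [  52  123  127   18 1684] ((0.46883299946784973, 0.3610840141773224), (0.012008843943476677, 0.09263840317726135), 6.491954326629639)
outline 0.81 [331.0, 60.2] 294 371 2 122 ((0.5304840803146362, 0.20758156478405), (0.07892664521932602, 0.05331773683428764), 5.8559370040893555)
outline 0.69 [123.6, 66.9] 105 139 0 119 ((0.5163866877555847, 0.3621944487094879), (0.07828490436077118, 0.025648517534136772), 4.254030227661133)
```

Emit:
carry_out(
  rows="30 0 0 0;40 0 0 0;30 0 0 0;0 0 -30 0;0 0 -40 0;0 0 -16 0;0 0 -4 0;0 0 0 0",
  claw=0,
)

```text
t: 35.38
eef_pos: [0.5329, 0.2071, 0.0635]
tool_rot: [-0.0, 0.999, 0.051, 0.001]
contact_force: [-0.5, -0.2, 0.5]
gripper_width: -0.002
grasp_force: 0.0
```

Emit:
carry_out(
  rows="0 0 -3 0;0 0 -3 0;0 0 -2 0;0 0 -2 0;0 0 0 0",
)

```text
t: 36.0
eef_pos: [0.5319, 0.2067, 0.0525]
tool_rot: [0.0, 0.999, 0.051, -0.0]
contact_force: [-0.7, 0.0, 0.4]
gripper_width: -0.0
grasp_force: 0.0
```

Emit:
carry_out(
  rows="0 0 -2 0;0 0 -2 0;0 0 -2 0;0 0 -2 0;0 0 0 0",
)

```text
t: 36.62
eef_pos: [0.5322, 0.208, 0.0493]
tool_rot: [-0.0, 0.999, 0.051, 0.001]
contact_force: [-14.3, -4.3, 42.5]
gripper_width: -0.001
grasp_force: 21.3
```

Emit:
carry_out(
  rows="0 0 -1 0;0 0 -1 0;0 0 0 0",
)

```text
t: 37.0
eef_pos: [0.5321, 0.2089, 0.0492]
tool_rot: [-0.001, 0.999, 0.051, 0.001]
contact_force: [-19.8, -3.9, 60.4]
gripper_width: -0.004
grasp_force: 29.7
```

Emit:
carry_out(
  rows="0 0 8 0;0 0 25 0;0 0 40 0;3 -40 0 0;4 -50 0 0;4 -50 0 0;4 -22 0 0;0 0 -30 0;0 0 -40 0;0 0 -20 0",
)

```text
t: 38.25
eef_pos: [0.5458, 0.0445, 0.0237]
tool_rot: [0.0, 0.999, 0.051, -0.001]
contact_force: [0.3, 0.3, -0.7]
gripper_width: 0.003
grasp_force: 0.0
```

```bash
cat > k.py <<'E'
from h import *
np.set_printoptions(precision=4,suppress=True)
print(get_obs()["eef_pos"],get_obs()["contact_force"])
c=read_camera("wrist"); im=c["img"]
for t in("bar","die","slide_knob"): print(t,[(x["confidence"],x["centre"],onz(c,x["centre"],dict(bar=.0625,die=.05,slide_knob=.066)[t])) for x in place_of("wrist",t)[:2]])
E
python3 k.py
```

```text
[0.5458 0.0445 0.0237] [ 0.28    0.2553 -0.6592]
bar []
die []
slide_knob [(0.97, [219.9, 276.6], array([0.5425, 0.089 , 0.066 ]))]
```

Emit:
carry_out(
  rows="1 0 10 0;-1 10 0 0;-1 12 0 0;-1 12 0 0;-2 18 0 0;-2 18 0 0;-2 18 0 0;-2 18 0 0;-2 18 0 0;-2 18 0 0",
)

```text
t: 39.7
eef_pos: [0.5328, 0.1879, 0.0355]
tool_rot: [0.0, 0.999, 0.051, -0.0]
contact_force: [2.5, -4.3, 0.0]
gripper_width: -0.0
grasp_force: 2.1
```

Emit:
carry_out(
  rows="-1 10 0 0;0 5 0 0;-1 5 0 0;0 0 0 0",
)

```text
t: 40.2
eef_pos: [0.5305, 0.2072, 0.0355]
tool_rot: [-0.0, 0.999, 0.051, -0.0]
contact_force: [0.1, -0.3, 0.5]
gripper_width: -0.001
grasp_force: 0.1
```

Emit:
carry_out(
  rows="0 5 0 0;-1 5 0 0;0 5 0 0;0 0 0 0",
)

```text
t: 40.7
eef_pos: [0.5298, 0.214, 0.0353]
tool_rot: [0.005, 0.999, 0.048, -0.002]
contact_force: [-1.8, -19.7, 9.0]
gripper_width: 0.001
grasp_force: 9.7
```

```bash
python3 k.py
cat > b3.py <<'E'
from h import *
np.set_printoptions(precision=4,suppress=True)
C={n:read_camera(n) for n in("scene","side")}
for t,z in(("lever_ball",.329),("lever_pivot",.19),("slide_knob",.066)):
    R=[]
    for n in C:
        r=place_of(n,t)
        if r: print(t,n,round(r[0]["confidence"],2),onz(C[n],r[0]["centre"],z)); R.append(ray(C[n],r[0]["centre"]))
    if len(R)==2: print(t,"tri",tri(R))
E
python3 b3.py
```

```text
[0.5298 0.214  0.0353] [ -1.8407 -19.7012   9.0243]
bar [(0.92, [23.3, 263.7], array([0.5158, 0.3594, 0.0625]))]
die []
slide_knob [(0.87, [266.4, 265.7], array([0.5277, 0.2396, 0.066 ]))]
lever_ball scene 0.77 [0.6116 0.3295 0.329 ]
lever_ball side 0.68 [ 0.638  -0.5098  0.329 ]
lever_ball tri [ 0.7763 -0.3096  0.4796]
lever_pivot scene 0.84 [0.5867 0.4077 0.19  ]
lever_pivot side 0.78 [0.5979 0.417  0.19  ]
lever_pivot tri [0.596  0.3941 0.2025]
slide_knob scene 0.63 [0.521  0.2457 0.066 ]
slide_knob side 0.92 [0.5277 0.242  0.066 ]
slide_knob tri [0.5271 0.2378 0.0717]
```

Emit:
carry_out(
  rows="1 -15 0 0;2 -15 10 0;0 0 60 9;0 0 60 10;0 0 60 10;0 0 60 10;0 0 60 10;0 0 60 10;10 10 20 10;13 25 0 10",
)

```text
t: 42.55
eef_pos: [0.5572, 0.2268, 0.4298]
tool_rot: [0.001, 0.737, 0.676, 0.003]
contact_force: [-0.4, 0.6, -1.0]
gripper_width: -0.001
grasp_force: 0.0
```

Emit:
carry_out(
  rows="13 30 0 10;13 30 0 1;13 28 0 0;6 10 0 0;0 0 0 0",
  claw=60,
)

```text
t: 43.18
eef_pos: [0.6009, 0.325, 0.4257]
tool_rot: [-0.0, 0.67, 0.742, -0.0]
contact_force: [-0.8, -0.4, 1.1]
gripper_width: 0.701
grasp_force: 0.0
```

```bash
cat > l.py <<'E'
from h import *
np.set_printoptions(precision=4,suppress=True)
o=get_obs(); print(o["eef_pos"],o["tool_rot"],o["q"])
c=read_camera("wrist"); cv2.imwrite("pics/l.png",c["img"])
for t,z in(("lever_ball",.329),("lever_pivot",.19)): print(t,[(x["confidence"],x["centre"],onz(c,x["centre"],z)) for x in place_of("wrist",t)[:3]])
for x in outline_of("wrist","lever_ball")[:1]:
    ys,xs=np.nonzero(x["pixels"]); print("lever outline",x["centre"],xs.min(),xs.max(),ys.min(),ys.max())
E
python3 l.py; python3 b3.py
```

```text
[0.6009 0.325  0.4257] [-0.0002  0.6701  0.7423 -0.0001] [-0.3473  0.4197 -0.378   1.1752  0.1506  1.5734 -0.5926]
lever_ball [(0.63, [311.7, 194.8], array([0.5952, 0.3232, 0.329 ]))]
lever_pivot [(0.94, [314.4, 96.7], array([0.5879, 0.4041, 0.19  ]))]
lever outline [312.3, 151.8] 297 329 74 210
lever_ball scene 0.52 [0.6036 0.3284 0.329 ]
lever_ball side 0.6 [0.5839 0.326  0.329 ]
lever_ball tri [0.5866 0.353  0.3129]
lever_pivot scene 0.97 [0.5863 0.4146 0.19  ]
lever_pivot side 0.78 [0.5894 0.4012 0.19  ]
lever_pivot tri [0.5893 0.4087 0.1897]
slide_knob scene 0.65 [0.5172 0.2497 0.066 ]
slide_knob side 0.7 [0.5244 0.2291 0.066 ]
slide_knob tri [0.5235 0.2391 0.0669]
```

Emit:
carry_out(
  rows="-6 -2 -20 0;0 0 -40 0;0 0 -40 0;0 0 -25 0;0 0 -9 0;0 0 0 0",
)

```text
t: 44.52
eef_pos: [0.5951, 0.3229, 0.2919]
tool_rot: [-0.0, 0.67, 0.742, -0.0]
contact_force: [-0.2, 0.5, 0.6]
gripper_width: 0.709
grasp_force: 0.0
```

Emit:
carry_out(
  rows="0 0 0 0;0 0 0 0;0 0 0 0;0 0 0 0",
  claw=10,
  force=25,
)

```text
t: 45.02
eef_pos: [0.5969, 0.3231, 0.2934]
tool_rot: [0.001, 0.671, 0.742, 0.002]
contact_force: [6.0, 0.7, 3.2]
gripper_width: 0.331
grasp_force: 24.9
```

Emit:
carry_out(
  rows="1.3 -13.3 -8.7 0;1.2 -12.4 -10 0;1.1 -11.4 -11.2 0;1 -10.1 -12.2 0;0.9 -9 -13.2 0;0.8 -7.7 -14.1 0;0.6 -6.2 -14.8 0;0 0 0 0",
)

```text
t: 46.02
eef_pos: [0.6039, 0.2512, 0.2076]
tool_rot: [0.001, 0.671, 0.741, 0.001]
contact_force: [5.5, -1.2, 4.2]
gripper_width: 0.328
grasp_force: 26.5
```

Emit:
carry_out(
  rows="0.4 -4.6 -15.2 0;0.3 -3.2 -15.7 0;0.1 -1.5 -10 0;0 0 -6 0;0 0 -5 0;0 0 0 0",
)

```text
t: 46.78
eef_pos: [0.6048, 0.2418, 0.1562]
tool_rot: [0.001, 0.671, 0.741, 0.001]
contact_force: [5.2, -2.2, 3.9]
gripper_width: 0.329
grasp_force: 27.4
```

Emit:
carry_out(
  rows="0 0 -4 0;0 0 -3 0;0 0 -2 0;0 0 -1 0;0 0 0 0",
)

```text
t: 47.4
eef_pos: [0.6048, 0.242, 0.1465]
tool_rot: [0.001, 0.671, 0.741, 0.001]
contact_force: [5.9, -2.9, 3.1]
gripper_width: 0.326
grasp_force: 27.5
```

Emit:
carry_out(
  rows="0 0 -1 0;0 0 -0.5 0;0 0 0 0",
)

```text
t: 47.78
eef_pos: [0.6048, 0.2421, 0.1451]
tool_rot: [0.001, 0.671, 0.741, 0.001]
contact_force: [5.6, -2.4, 3.5]
gripper_width: 0.331
grasp_force: 27.5
```

Emit:
carry_out(
  rows="0 0 -1 0;0 0 -1 0;0 0 0 0",
)

```text
t: 48.15
eef_pos: [0.6048, 0.2421, 0.1431]
tool_rot: [0.001, 0.671, 0.741, 0.001]
contact_force: [5.4, -2.3, 3.6]
gripper_width: 0.332
grasp_force: 27.5
```

Emit:
carry_out(
  rows="0 0 -1 0;0 0 -1 0;0 0 0 0",
)

```text
t: 48.52
eef_pos: [0.6048, 0.2423, 0.1411]
tool_rot: [0.001, 0.671, 0.741, 0.001]
contact_force: [5.9, -2.4, 3.7]
gripper_width: 0.329
grasp_force: 27.6
```

Emit:
carry_out(
  rows="0 0 -1 0;0 0 -1 0;0 0 0 0",
)

```text
t: 48.9
eef_pos: [0.6048, 0.2423, 0.1399]
tool_rot: [0.001, 0.671, 0.741, 0.001]
contact_force: [3.6, -2.4, 8.8]
gripper_width: 0.329
grasp_force: 27.9
```

Emit:
carry_out(
  rows="0 0 -0.5 0;0 0 0 0;0 0 0 0;0 0 0 0;0 0 0 0;0 0 0 0",
)

```text
t: 49.65
eef_pos: [0.6049, 0.2424, 0.1397]
tool_rot: [0.002, 0.671, 0.741, 0.001]
contact_force: [3.0, -3.8, 9.0]
gripper_width: 0.334
grasp_force: 28.0
```

Emit:
carry_out(
  rows="0 0 12 0;0 0 10.2 0;-0.1 1.5 16 0;-0.3 3.2 15.7 0;-0.4 4.6 15.2 0;-0.6 6.2 14.8 0;-0.8 7.7 14.1 0;-0.9 9 13.2 0;-1 10.1 12.2 0;-1.1 11.4 11.2 0",
)

```text
t: 50.9
eef_pos: [0.5993, 0.2979, 0.2728]
tool_rot: [0.001, 0.671, 0.742, 0.002]
contact_force: [8.9, 4.5, -3.5]
gripper_width: 0.329
grasp_force: 26.6
```

Emit:
carry_out(
  rows="-1.2 12.4 10 0;-1.3 13.3 8.5 0;0 0 0 0;0 0 0 0",
)

```text
t: 51.4
eef_pos: [0.5969, 0.3222, 0.2906]
tool_rot: [0.001, 0.671, 0.742, 0.001]
contact_force: [8.2, 0.7, -1.4]
gripper_width: 0.332
grasp_force: 27.7
```

Emit:
carry_out(
  rows="0 0 0 0;0 0 0 0;0 0 0 0;0 0 20 0;0 0 40 0;0 0 40 0;0 -20 20 0;0 0 0 0",
  claw=60,
)

```text
t: 52.4
eef_pos: [0.5962, 0.3003, 0.412]
tool_rot: [0.001, 0.672, 0.741, 0.001]
contact_force: [-0.3, -0.4, -1.1]
gripper_width: 0.704
grasp_force: 0.0
```

```bash
python3 l.py; python3 b3.py
cat > z.py <<'E'
from h import *
np.set_printoptions(precision=4,suppress=True)
for n in("scene","side","wrist"):
    c=read_camera(n)
    for t,z in(("bar",.0625),("die",.05),("bar_square",.06),("bar_small",.05),("puck",0)): print(n,t,[(round(x["confidence"],2),onz(c,x["centre"],z)[:2]) for x in place_of(n,t)[:3]])
E
python3 z.py
```

```text
[0.5962 0.3003 0.412 ] [0.0011 0.6717 0.7408 0.0008] [-0.3099  0.3884 -0.3759  1.2488  0.1415  1.5274 -0.5683]
lever_ball [(0.93, [323.0, 170.2], array([0.5978, 0.3241, 0.329 ]))]
lever_pivot [(0.78, [318.1, 75.7], array([0.5865, 0.4024, 0.19  ]))]
lever outline [318.4, 131.7] 303 339 52 187
lever_ball scene 0.22 [0.7131 0.2338 0.329 ]
lever_ball side 0.73 [0.5862 0.3196 0.329 ]
lever_ball tri [0.604  0.4075 0.2397]
lever_pivot scene 0.6 [0.5914 0.4066 0.19  ]
lever_pivot side 0.65 [0.5825 0.4    0.19  ]
lever_pivot tri [0.5839 0.4177 0.1801]
slide_knob scene 0.81 [0.5115 0.2482 0.066 ]
slide_knob side 0.73 [0.5218 0.2365 0.066 ]
slide_knob tri [0.5209 0.2352 0.073 ]
scene bar [(0.83, array([0.5224, 0.3482])), (0.82, array([ 0.3761, -0.5191])), (0.64, array([ 0.7145, -0.4719]))]
scene die [(0.76, array([0.5241, 0.3456])), (0.56, array([0.3071, 0.7305]))]
scene bar_square [(0.65, array([ 0.4992, -0.3244]))]
scene bar_small [(0.81, array([ 0.4193, -0.3301]))]
scene puck []
side bar [(0.98, array([ 0.3511, -0.5205])), (0.79, array([ 0.7038, -0.4805])), (0.74, array([0.5177, 0.3472]))]
side die [(0.66, array([0.5245, 0.3541]))]
side bar_square [(0.7, array([ 0.5004, -0.3297])), (0.24, array([0.7183, 0.0794]))]
side bar_small [(0.69, array([ 0.4079, -0.3229]))]
side puck [(0.6, array([ 0.6133, -0.0151]))]
wrist bar [(0.58, array([ 0.5768, -0.1237]))]
wrist die []
wrist bar_square []
wrist bar_small []
wrist puck [(0.87, array([ 0.6139, -0.0086])), (0.48, array([0.7371, 0.1403]))]
```

```bash
python3 -c "
from station import *
print(hand_in())"
```

```text
the job is handed in; nothing more can be done
None
```

The job is handed in: the bar is seated in the die, stamped with roughly 30 N (estimated from the wrist force) and left there. The slide was pushed to its stop, the lever is back up, and the rack soaps and puck measure where they were. I did not re-measure the candle, box, cloche and brush, and no verdict came back.

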